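# Hook the canister out of the deep bore

## Task

The small steel canister sits deep in the bore of the aluminium block. Take the hook tool from its stand, catch the canister's wire bail with it and gently draw the canister out (the fingers must not touch the canister; never force the hook against the canister or block), set it down gently, upright, in the shallow steel tray, unhook, and hang the hook tool back in its stand. Leave the vials alone.

Things in the scene. Friction and masses are not known exactly. Their poses are not given: they have to be found in the camera images.
- block: square aluminium block 100 x 100 x 110 mm, fixed, with one vertical round bore, 52 mm in diameter, 100 mm deep (bore floor 10 mm above the worktop). Origin: centre of its underside; z up along the bore axis. Two spring balls in the bore wall press on the canister, so that it drags (several N) until it is out.
- canister: closed steel canister, a cylinder 48 mm in diameter and 42 mm tall, about 150 g, standing on the bore floor with 2 mm clearance round it. Origin: centre of its underside; z is its axis. A hinged wire bail (half loop, see bail_hinge) stands on its flat lid.
- bail_hinge (a point): middle of the bail's hinge axis (along canister y), 3 mm above the lid. Bail of 3 mm wire, half loop: legs 32 mm apart, narrowing to a 12 mm top bar (along y), centre line 24 mm from the hinge. It swings freely and falls by its weight to a stop 0.85 rad from upright, on the canister's +x or -x side, which is unknown: the bar then lies 18 mm to that side, 16 mm above the hinge.
- hook_tool: hand hook, 120 g, hanging upright in its stand. Origin: on the shank's axis at the underside of the hook; z up the shank (4 mm in diameter, to z = 66 mm). A 4 mm wire foot runs from the shank along +x, underside z = 0, top z = 4 mm, and turns up into a lip ending at x = 13.5, z = 10 mm; clear gap shank to lip about 7 mm, centred at x = 5 mm.
- hook_grip (a point): point in the tool's handle to grip, 108 mm above the tool's origin. Handle: block 28 mm along tool x, 18 mm along y, z = 83 to 130 mm; grip it across y. Below it a round collar of 23 mm radius (z = 79 to 83 mm), and under that a tapered boss, 15 down to 8 mm in radius, to z = 66 mm.
- stand: fixed tool stand 90 x 90 mm, 90 mm tall: a grey plate on four posts with a round hole, 36 mm in diameter, in its centre; the tool hangs in it by its collar (tool origin 11 mm above the worktop, over the stand's centre). Origin: centre of its underside, z up. Beware: a gas cylinder with regulator, under 0.44 m high, stands at the right front (x 0.2 to 0.45, y -0.3 to -0.1 m).
- tray: fixed shallow open steel tray 120 x 120 mm outside, walls 3 mm thick and 20 mm high, floor 3 mm thick. Origin: centre of its underside, z up.
- cap_vial_1: small vial with blue cap, 27 mm in diameter, 56 mm tall; bystander. Origin: centre of its underside
- cap_vial_2: small vial with blue cap, 27 mm in diameter, 56 mm tall; bystander. Origin: centre of its underside
- small_vial: vial with red cap, 32 mm in diameter, 75 mm tall; bystander. Origin: centre of its underside
There are look-alikes about, which are no part of the job. There is more than one size of the tray; the job needs the larger.

How it is judged:
On the way, in this order (a step that is already met when the one before it is completed fails the run):
1. the canister hangs on the hook tool, drawn wholly out of the bore (z of canister in the frame of block above 0.111 m and contact force between hook_tool and canister above 0.5 N), for 0.2 s.
2. the canister stands upright in the tray, off the hook (horizontal distance between canister and tray below 0.06 m and height (world z) of canister below 0.008 m and angle between canister's own z axis and vertical below 0.1 rad and contact force between hook_tool and canister below 0.1 N and distance between hook_tool and canister above 0.09 m), for 0.2 s.
At the end, for the whole second after the job is handed in: The canister stands upright (within 0.1 rad) and still on the floor of the tray, and the hook tool hangs still and upright in the stand's hole, collar down on the plate (origin within 10 mm of the stand's centre line and 7 to 16 mm above the worktop) (horizontal distance between canister and tray below 0.06 m and height (world z) of canister below 0.008 m and angle between each of canister, hook_tool's own z axis and vertical below 0.1 rad and linear speed of each of canister, hook_tool below 0.02 m/s and horizontal distance between hook_tool and stand below 0.01 m and height (world z) of hook_tool between 0.007 and 0.016 m); the robot touches nothing.
It fails at once if the fingers touch the canister or its bail (contact force between the fingers and canister above 0.5 N).
It fails at once if the hook tool presses or pulls the canister or bail with more than 25 N (contact force between hook_tool and canister above 25 N).
It fails at once if the hook tool presses the block with more than 25 N (contact force between hook_tool and block above 25 N).
It fails at once if the canister is dropped or banged into the tray (more than 25 N) (contact force between canister and tray above 25 N).
It fails at once if a vial is moved more than 30 mm (distance of any of cap_vial_1, cap_vial_2, small_vial from where it was at the start of the episode above 0.03 m).
It also fails if it takes over 72 s, if anything falls off the work surface, if the arm or the gripper's body presses on something with over 40 N, if the wrist force passes 120 N, or if a joint passes its speed limit or range.

## Robot

A 7-joint arm with a two-finger parallel gripper is mounted at the origin on a cart in front of the work surface, level with it; the furniture and walls round the work are solid. World frame = base frame: x ahead of the robot, y to its left, z up, the work surface at z = 0. Lengths are in m, angles in rad, forces in N, time in s.
With the tool pointing down it reaches from about 0.425 to 0.8 m from the base axis. Payload 8.3 kg.
Tool frame: the origin (TCP) lies on the centre line of the jaws, within the pads' length; the fingertips stand 25 mm ahead of it and the grasp point (between the pads) lies 6 mm ahead of it; z points along the fingers, y is the line along which they close (so a half turn about z gives the same grasp; the last joint's range is limited). The gripper opens to 85 mm and grips with 20 to 120 N. Pads are 22 mm wide; open, the fingers measure 114 mm over their backs; the gripper's body (76 mm by 85 mm) begins 54 mm behind the grasp point. The pads swing forward as they close: fully open they stand 13 mm farther back than shut.
Start: joints at [1.181, 0.383, 0.016, 1.37, -0.006, 1.388, -0.046], TCP at [0.201, -0.592, 0.256] pointing down, gripper open.
Joint ranges: [-2.95, 2.95], [-0.25, 2.06], [-1.52, 1.56], [0.18, 2.33], [-1.44, 4.58], [0.02, 2.06], [-3.01, 3.01]. Speed limits (rad/s): [2.39, 2.39, 3.01, 3.01, 3.14, 3.14, 3.14].

## Interface

Orientations are given as a unit quaternion [w, x, y, z].
In Python, from workcell import robot, hand, inverse_kinematics, vision gives the robot as it stands. The module is installed in compiled form; this text tells all that it offers. Calls block until the motion is done:
- robot.movep(position, orientation): joint-space move of the TCP to a pose.
- robot.line_to(position, rot=None, vel=0.15, stop_force=None): straight line of the TCP; rot=None keeps the orientation; vel is the mean speed in m/s. With stop_force (N) it stops when the force on the tool has changed by that much, and returns True; else False.
- robot.set_joints(angles): joint-space move.
- hand.move_gripper(opening, force=None): opening from 0.0 (shut) to 1.0 (fully open); force is the grip in N (None keeps the last); returns when the fingers have stopped.
- robot.dwell(seconds).
- inverse_kinematics(position, orientation): joint angles nearest the present ones, or None.
- robot.get_state(): the state.
- vision.snapshot(name): name is "scene" or "top" or "wrist"; returns a dict with "color" (480x640x3 uint8, red, green, blue), "fx", "fy", "cx", "cy" (pixels), "rvec" (rotation vector, rad) and "tvec" (3), from world to camera coordinates, as OpenCV has them; the wrist camera has in their place "T_tool_cam" (4x4, takes a point from camera to tool coordinates, whose origin is the TCP and whose axes are the flange's). Camera axes: x right, y down, z forward; pixel columns grow to the right and rows downward; lengths in m; the calibration is good to about 2 mm. A picture is of the moment at which its call begins: read the wrist's pose just before it. There is no depth.
A pose or a line that the arm cannot do raises robot.MotionError and nothing moves.
- robot.finish_job(): hands the job in; it is judged then, once.
The state is a dict: "t": time; "joint_pos": joint angles; "qd": joint speeds; "effort": joint torques, N m; "eef_pos": TCP position; "ee_rot": TCP orientation; "ft_force": force on the tool from outside, world axes, zero at the start; "ft_torque": the same for the moment, N m; "width": opening from 0.0 (shut) to 1.0 (fully open); "gripper_force": force on a finger pad.
Only numpy, scipy, OpenCV 4.12 (cv2) and the standard library are available. Lean on these libraries where they do the work, as an engineer would, in place of code of your own. Each camera call takes 0.05 s, during which the arm holds its last target. There are 200 camera calls.

## Working session

There is one attempt and no reset: what is moved stays moved. The work goes in short steps, each a Python script; the robot and the scene stay as the last script left them, time stands still between calls to the robot, and variables do not carry over. Pictures are saved under pics/ and viewed, at most 10 in all, crops included, and the job is handed in when it is done.

```bash
mkdir -p pics; ls; python3 - <<'E'
from workcell import robot, vision
import cv2,numpy as np
s=robot.get_state();print({k:np.round(v,3) for k,v in s.items()})
for n in("scene","top"):
    d=vision.snapshot(n);cv2.imwrite(f"pics/{n}0.png",d["color"][:,:,::-1]);np.savez(f"{n}0.npz",**d)
    R=cv2.Rodrigues(np.array(d["rvec"]))[0];print(n,d["fx"],d["fy"],d["cx"],d["cy"],-R.T@np.array(d["tvec"]).ravel())
E
```

```text
pics
{'t': np.float64(0.0), 'joint_pos': array([ 1.181,  0.384,  0.016,  1.371, -0.006,  1.388, -0.046]), 'qd': array([ 0.   , -0.   , -0.001,  0.001, -0.   ,  0.   , -0.   ]), 'effort': array([ 0.0000e+00, -6.2760e+01,  8.4500e-01, -3.7184e+01,  1.6000e-02,
        1.4000e-02,  0.0000e+00]), 'eef_pos': array([ 0.201, -0.591,  0.255]), 'ee_rot': array([-0.001,  0.987,  0.163, -0.   ]), 'ft_force': array([-0.167,  0.306, -0.36 ]), 'ft_torque': array([ 0.063,  0.028, -0.004]), 'gripper_force': np.float64(0.0), 'width': np.float64(0.998)}
scene 593.0590566620865 593.0590566620865 315.3845005638339 243.01403836015865 [-0.0169082   0.73152812  0.49327613]
top 504.5950946712224 504.5950946712224 306.3996387170047 238.5424369450532 [0.47550888 0.19229923 1.10062826]
```

View pics/scene0.png

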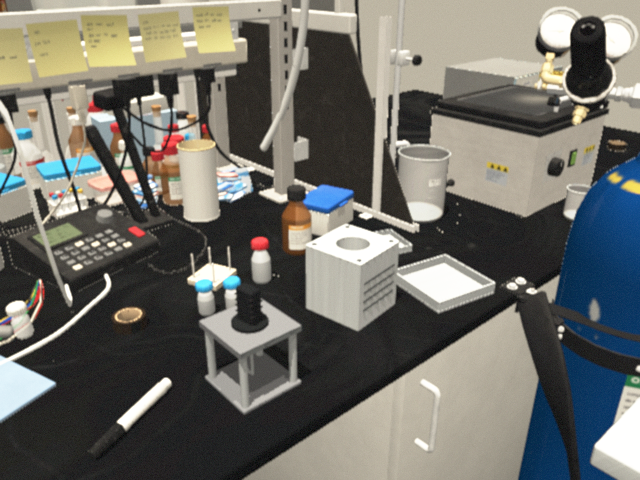

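View pics/top0.png

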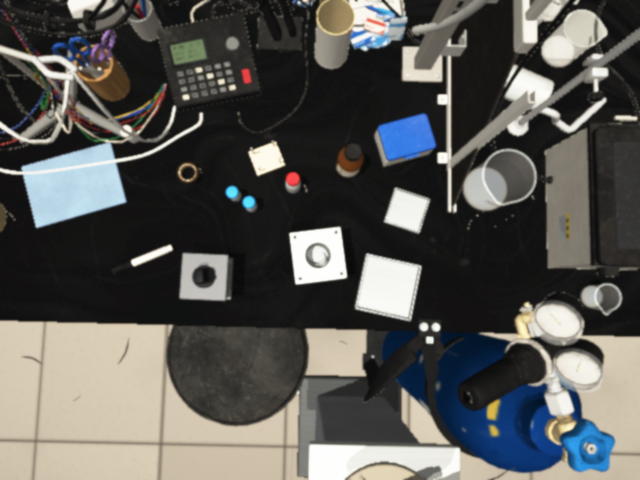

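Scene: the larger tray is at top-view px (388,287); the look-alike smaller tray is at (407,211). The block with its bore is at (318,255), and the stand with the black tool handle is at (206,276). The red-cap vial is at (293,182) and the blue-cap vials are at (233,192) and (250,204). The brown bottle at (350,160) and the white pad at (266,158) are distractors. Next I measure positions.

```bash
cat > util.py <<'E'
import numpy as np,cv2
from scipy.spatial.transform import Rotation as Rn
def toR(q): return Rn.from_quat(q,scalar_first=True).as_matrix()
def cam_pose(d,state=None):
    """returns R_wc (cam->world), origin"""
    if "rvec" in d:
        R=cv2.Rodrigues(np.array(d["rvec"],float))[0]; return R.T,-R.T@np.array(d["tvec"],float).ravel()
    T=np.array(d["T_tool_cam"]); R=toR(state["ee_rot"]); return R@T[:3,:3],R@T[:3,3]+np.array(state["eef_pos"])
def px2w(d,uv,z,state=None):
    R,o=cam_pose(d,state); uv=np.atleast_2d(uv).astype(float)
    r=np.c_[(uv[:,0]-d["cx"])/d["fx"],(uv[:,1]-d["cy"])/d["fy"],np.ones(len(uv))]@R.T
    return o+r*((z-o[2])/r[:,2])[:,None]
def w2px(d,P,state=None):
    R,o=cam_pose(d,state); c=(np.atleast_2d(P)-o)@R
    return np.c_[d["fx"]*c[:,0]/c[:,2]+d["cx"],d["fy"]*c[:,1]/c[:,2]+d["cy"]]
def down(yaw):
    """tool pointing down; tool y axis (closing) at world angle yaw"""
    y=np.array([np.cos(yaw),np.sin(yaw),0]);z=np.array([0,0,-1.]);x=np.cross(y,z)
    return Rn.from_matrix(np.c_[x,y,z]).as_quat(scalar_first=True)
E
python3 - <<'E'
from util import *
d=dict(np.load("top0.npz"));im=d["color"];g=cv2.cvtColor(im,cv2.COLOR_RGB2GRAY)
hsv=cv2.cvtColor(im,cv2.COLOR_RGB2HSV)
for n,seed,z in(("stand",(190,265),.09),("block",(300,240),.11),("tray",(372,272),.02),("smalltray",(400,205),.02)):
    x,y=seed; m=np.zeros((482,642),np.uint8)
    lo=110 if n!="stand" else 70
    b=((g>lo)*255).astype(np.uint8); lab=cv2.connectedComponents(b)[1]
    c=cv2.findContours((lab==lab[y,x]).astype(np.uint8),cv2.RETR_EXTERNAL,cv2.CHAIN_APPROX_NONE)[0]
    c=max(c,key=cv2.contourArea)[:,0]
    P=px2w(d,c,z)[:,:2]; r=cv2.minAreaRect((P*1000).astype(np.float32)); print(n,np.round(r[0],1),np.round(r[1],1),r[2], np.round(cv2.minAreaRect(c.astype(np.float32))[0]))
for n,p,z in(("redcap",(293,181),.075),("b1",(232,192),.056),("b2",(249,203),.056),("handle",(205,275),.13),("bore",(318,255),.11)):
    print(n,np.round(px2w(d,p,z)[0],3))
s=np.load("scene0.npz")
cv2.imwrite("pics/crop0.png",cv2.resize(np.hstack([im[225:305,165:265],im[215:295,270:370]]),None,fx=4,fy=4,interpolation=cv2.INTER_CUBIC)[:,:,::-1])
E
```

```text
stand [495.5 376.7] [102.2  93.5] 88.83096313476562 [205. 276.]
block [542.5 155.2] [104.5 104.2] 8.549091339111328 [318. 255.]
tray [484.7  -0. ] [123.6 122.8] 78.82219696044922 [388. 287.]
smalltray [651.7 -39.3] [81.7 81.7] 72.87202453613281 [407. 210.]
redcap [0.697 0.208 0.075]
b1 [0.674 0.336 0.056]
b2 [0.651 0.299 0.056]
handle [0.497 0.371 0.13 ]
bore [0.543 0.155 0.11 ]
```

View pics/crop0.png

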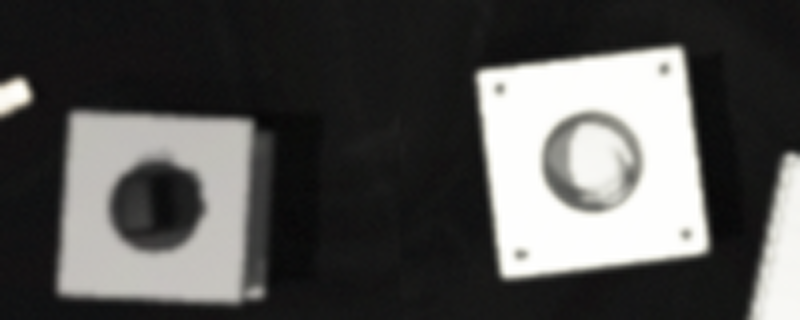

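The left crop shows the black round collar and handle in the stand. The right crop shows the block's bore with the shiny lid inside, and the rectangle fits match the given sizes. Next I raise the arm over the gas cylinder, swing across, and look with the wrist camera.

```bash
python3 - <<'E'
from workcell import robot, vision, inverse_kinematics
from util import *
s=robot.get_state();R=toR(s["ee_rot"]);print("tool y",R[:,1],"x",R[:,0])
print(vision.snapshot("wrist")["T_tool_cam"].round(4) )
p=s["eef_pos"];robot.line_to([p[0],p[1],0.54],vel=0.3)
yaw0=np.arctan2(R[1,1],R[0,1])
a0=np.arctan2(p[1],p[0])
for a in(-0.75,-0.25,0.28):
    y=yaw0+(a-a0); 
    robot.movep([0.58*np.cos(a),0.58*np.sin(a),0.54],down(y))
    s=robot.get_state();print(s["t"],s["joint_pos"].round(2),s["ft_force"].round(1))
E
```

```text
tool y [ 0.32103917 -0.9470642  -0.00180446] x [ 9.47065733e-01  3.21039713e-01 -1.20649925e-05]
[[-1.000e-04 -9.474e-01 -3.200e-01  8.330e-02]
 [ 1.000e+00  2.000e-04 -1.000e-03  8.000e-04]
 [ 1.000e-03 -3.200e-01  9.474e-01 -1.181e-01]
 [ 0.000e+00  0.000e+00  0.000e+00  1.000e+00]]Traceback (most recent call last):
  File "<stdin>", line 5, in <module>
workcell.MotionError: the arm cannot follow that straight line within its joint ranges
```

```bash
python3 - <<'E'
from workcell import robot, vision, inverse_kinematics
from util import *
s=robot.get_state();print(s["t"])
R=toR(s["ee_rot"]);p=s["eef_pos"]
yaw0=np.arctan2(R[1,1],R[0,1]);a0=np.arctan2(p[1],p[0])
for a in(a0,-0.25,0.28):
  for r in(0.5,0.58,0.625,0.67,.72):
    for z in(.4,.46,.5,.54,.6):
        q=inverse_kinematics([r*np.cos(a),r*np.sin(a),z],down(yaw0+a-a0))
        print(round(a,2),r,z,None if q is None else np.round(q,2)) if a==a0 or z==.5 else 0
E
```

```text
0.15
-1.24 0.5 0.4 [ 1.17  0.08  0.01  1.42 -0.    1.63 -0.06]
-1.24 0.5 0.46 [ 1.17  0.1   0.02  1.27 -0.    1.77 -0.06]
-1.24 0.5 0.5 [ 1.16  0.12  0.02  1.16 -0.    1.86 -0.06]
-1.24 0.5 0.54 [ 1.16  0.16  0.03  1.03 -0.    1.95 -0.06]
-1.24 0.5 0.6 None
-1.24 0.58 0.4 [ 1.17  0.27  0.02  1.21 -0.01  1.66 -0.05]
-1.24 0.58 0.46 [ 1.17  0.29  0.03  1.05 -0.01  1.8  -0.05]
-1.24 0.58 0.5 [ 1.17  0.32  0.03  0.92 -0.01  1.9  -0.05]
-1.24 0.58 0.54 [ 1.17  0.36  0.04  0.77 -0.02  2.01 -0.05]
-1.24 0.58 0.6 None
-1.24 0.625 0.4 [ 1.18  0.37  0.03  1.07 -0.01  1.7  -0.04]
-1.24 0.625 0.46 [ 1.17  0.41  0.03  0.89 -0.01  1.84 -0.04]
-1.24 0.625 0.5 [ 1.17  0.44  0.04  0.75 -0.02  1.95 -0.04]
-1.24 0.625 0.54 None
-1.24 0.625 0.6 None
-1.24 0.67 0.4 [ 1.18  0.49  0.03  0.9  -0.02  1.75 -0.04]
-1.24 0.67 0.46 [ 1.18  0.54  0.04  0.7  -0.02  1.9  -0.04]
-1.24 0.67 0.5 [ 1.18  0.6   0.05  0.51 -0.03  2.03 -0.04]
-1.24 0.67 0.54 None
-1.24 0.67 0.6 None
-1.24 0.72 0.4 [ 1.18  0.64  0.04  0.67 -0.03  1.83 -0.03]
-1.24 0.72 0.46 [ 1.19  0.74  0.05  0.38 -0.04  2.03 -0.03]
-1.24 0.72 0.5 None
-1.24 0.72 0.54 None
-1.24 0.72 0.6 None
-0.25 0.5 0.5 [ 0.64  0.16 -0.55  1.14  0.09  1.87 -0.13]
-0.25 0.58 0.5 [ 0.52  0.36 -0.53  0.9   0.19  1.92 -0.17]
-0.25 0.625 0.5 [ 0.44  0.48 -0.5   0.73  0.24  1.97 -0.17]
-0.25 0.67 0.5 [ 0.32  0.62 -0.37  0.5   0.24  2.05 -0.12]
-0.25 0.72 0.5 None
0.28 0.5 0.5 [-0.11  0.14 -0.28  1.15  0.04  1.86 -0.1 ]
0.28 0.58 0.5 [ 0.25  0.48 -1.1   0.89  0.46  1.98 -0.32]
0.28 0.625 0.5 [ 0.11  0.58 -1.05  0.71  0.56  2.04 -0.3 ]
0.28 0.67 0.5 [-0.19  0.62 -0.42  0.49  0.27  2.06 -0.13]
0.28 0.72 0.5 None
```

```bash
python3 - <<'E'
from workcell import robot, vision, inverse_kinematics
from util import *
s=robot.get_state();p=s["eef_pos"];a=np.arctan2(p[1],p[0])
robot.line_to([.56*np.cos(a),.56*np.sin(a),0.53],vel=0.3)
j=np.array(robot.get_state()["joint_pos"])
j[0]=-0.25;j[2]=0;robot.set_joints(j)
s=robot.get_state();print(s["t"],s["joint_pos"].round(2),s["ft_force"].round(1),s["eef_pos"],s["ee_rot"])
# wrist looks: camera 83mm along tool +x
yaw=-np.pi/2+0.1  # tool y ~ -y world => x = world +x
for n,c,z in(("block",(.5425,.155),.33),("stand",(.4955,.380),.33)):
    y=-np.pi/2+np.arctan2(c[1],c[0])*0
    q=down(y)
    robot.movep([c[0]-.03,c[1],z],q); robot.dwell(.2)
    s=robot.get_state(); d=vision.snapshot("wrist"); np.savez(f"w_{n}.npz",eef_pos=s["eef_pos"],ee_rot=s["ee_rot"],**d)
    cv2.imwrite(f"pics/w_{n}.png",d["color"][:,:,::-1]); print(n,s["t"],s["eef_pos"].round(4),s["joint_pos"].round(2),w2px(d,[[c[0],c[1],.11]],s))
E
```

```text
3.8583 [-0.25  0.3   0.    0.88 -0.01  1.96 -0.05] [-0.5  0.1  0.4] [0.5489372  0.1093624  0.52847573] [-0.00426525  0.63249269  0.77455246  0.00181654]
block 5.6833 [0.5127 0.1549 0.3303] [-0.45  0.16  0.11  1.49 -0.02  1.49 -1.91] [[317.61754044 182.37921615]]
stand 6.85 [0.4668 0.3781 0.3304] [-0.71  0.31 -0.04  1.31  0.01  1.53 -2.32] [[315.47516521 183.55140499]]
```

```bash
python3 - <<'E'
import cv2,numpy as np
a=cv2.imread("pics/w_block.png");b=cv2.imread("pics/w_stand.png")
cv2.imwrite("pics/w_both.png",np.hstack([cv2.resize(x,(400,300)) for x in(a,b)]))
c=a[85:285,215:415];cv2.imwrite("pics/w_bcrop.png",cv2.resize(c,(600,600),interpolation=cv2.INTER_CUBIC))
E
```

```text
(no output)
```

View pics/w_both.png

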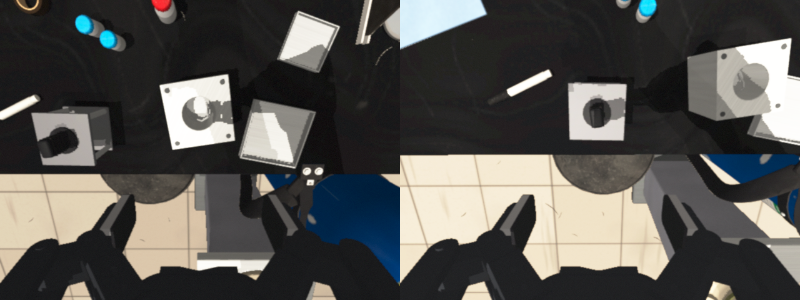

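View pics/w_bcrop.png

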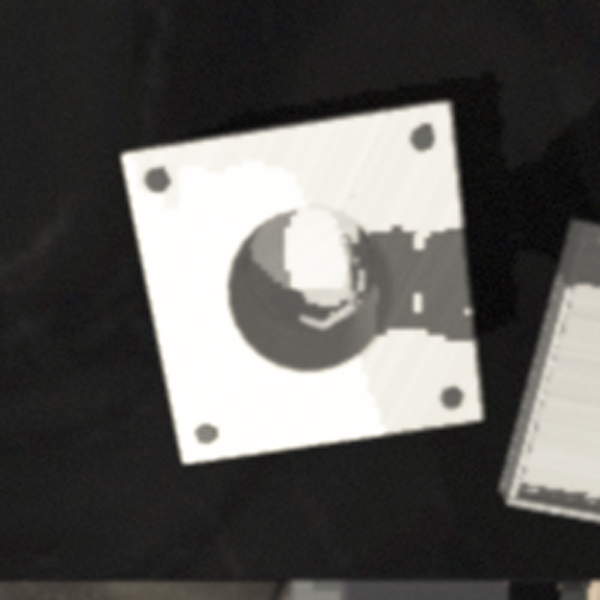

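The left image shows the block, both trays and the vials. The right image shows the stand with the black handle at about (957,112)/2. The bore crop shows the lid and the bail glinting near (320,310), half in the gripper's shadow. I'll take one vertical view straight down the bore, from the shadow-free side, and one over the tool.

```bash
python3 - <<'E'
from workcell import robot, vision, inverse_kinematics
from util import *
T=vision.snapshot("wrist")["T_tool_cam"]
def look(c,h,name,xc=(1,0,0)):
    x=np.array(xc,float);z=np.array([0,0,-1.]);Rwc=np.c_[x,np.cross(z,x),z]
    R=Rwc@T[:3,:3].T; p=np.array([c[0],c[1],h])-R@T[:3,3]
    q=Rn.from_matrix(R).as_quat(scalar_first=True)
    print(name,p.round(3)); robot.movep(p,q); robot.dwell(.2)
    s=robot.get_state(); d=vision.snapshot("wrist"); np.savez(f"w_{name}.npz",eef_pos=s["eef_pos"],ee_rot=s["ee_rot"],**d)
    print(s["t"],s["joint_pos"].round(2),w2px(d,[[c[0],c[1],.11],[c[0],c[1],.05]],s).round(0))
    return d["color"]
b=look((.495,.378),.40,"stand2")
a=look((.5425,.155),.34,"bore")
def enh(im,n):
    h=im[240-n:240+n,320-n:320+n].astype(float)
    return cv2.resize((np.clip((h/255)**.8,0,1)*255).astype(np.uint8),(400,400),interpolation=cv2.INTER_CUBIC)
cv2.imwrite("pics/pair1.png",np.hstack([enh(a,75),enh(b,85)])[:,:,::-1])
E
```

```text
stand2 [0.495 0.337 0.261]
8.8083 [-0.36  0.22 -0.16  1.61 -0.27  1.16 -0.42] [[317. 242.]
 [317. 242.]]
bore [0.542 0.114 0.201]
9.9917 [-0.05  0.25 -0.03  1.7  -0.34  1.18  0.06] [[317. 244.]
 [317. 244.]]
```

View pics/pair1.png

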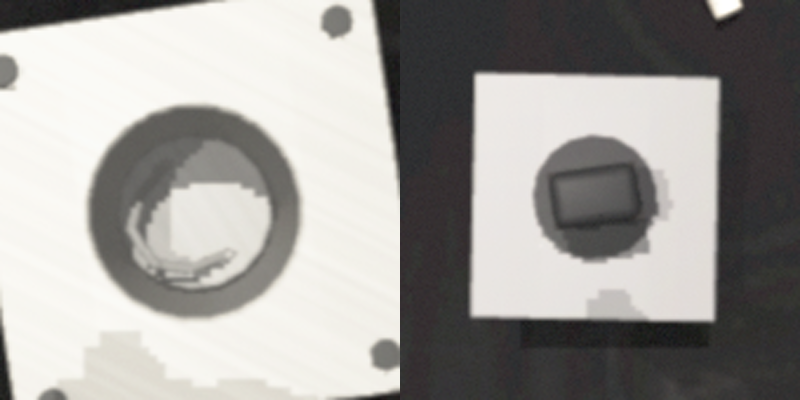

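The left crop (right = +x, up = +y) shows the bore circle centred at about (195,212). The bail leans to the lower left with its top bar near (178,270), so it leans toward about -108° in world. The right crop shows the handle with its long axis about +7° from world x. Now I fit block, bore, stand and handle numerically, and check the bail angle with a model overlay.

```bash
python3 - <<'E'
from util import *
def rect(d,s,mask,z,n):
    c=max(cv2.findContours(mask.astype(np.uint8),cv2.RETR_EXTERNAL,cv2.CHAIN_APPROX_NONE)[0],key=cv2.contourArea)[:,0]
    r=cv2.minAreaRect((px2w(d,c,z,s)[:,:2]*1000).astype(np.float32));print(n,np.round(r[0],1),np.round(r[1],1),round(r[2],1))
L=lambda n:dict(np.load(n))
d=L("w_bore.npz");im=d["color"];g=cv2.cvtColor(im,cv2.COLOR_RGB2GRAY)
lab=cv2.connectedComponents((g>125).astype(np.uint8))[1]; rect(d,d,lab==lab[240,270],.11,"block")
# bore ellipse: dark disc component boundary
hole=cv2.floodFill((lab==lab[240,270]).astype(np.uint8),None,(0,0),1)[1]==0
c=max(cv2.findContours(hole.astype(np.uint8),cv2.RETR_EXTERNAL,cv2.CHAIN_APPROX_NONE)[0],key=lambda c:cv2.contourArea(c) if cv2.pointPolygonTest(c,(317,244),False)>0 else 0)
e=cv2.minEnclosingCircle(c);P=px2w(d,[e[0],[e[0][0]+e[1],e[0][1]]],.11,d);print("bore",e,P.round(4).tolist())
bore=P[0,:2]
d2=L("w_stand2.npz");g2=cv2.cvtColor(d2["color"],cv2.COLOR_RGB2GRAY)
lab2=cv2.connectedComponents((g2>100).astype(np.uint8))[1];rect(d2,d2,lab2==lab2[275,290],.09,"stand")
# handle: take outline of dark-edge box; print patch of the handle
x,y=320+(595-600)/400*170,240+(195-200)/400*170
p=g2[205:275,285:355]
hc=np.array([[552,172],[632,163],[640,215],[558,228]])  # crop corners
uv=(hc-[400,0])*170/400+[320-85,240-85]; W=px2w(d2,uv,.141,d2)
print("handle",W.mean(0).round(4),np.linalg.norm(np.diff(W,axis=0),axis=1).round(4),[np.degrees(np.arctan2(*(W[b]-W[a])[[1,0]])).round(1) for a,b in((0,1),(3,2))])
# overlay
def bail(ang,off=(0,0)):
    pts=np.array([[0,16,45],[6,15,45+5.3],[12,11,45+10.7],[18,6,61],[18,-6,61],[12,-11,45+10.7],[6,-15,45+5.3],[0,-16,45]])/1000
    R=Rn.from_euler("z",ang).as_matrix();return pts@R.T+[bore[0]+off[0],bore[1]+off[1],.010]
t=lambda a:cv2.resize(im[int(e[0][1])-42:int(e[0][1])+42,int(e[0][0])-42:int(e[0][0])+42],(400,400),interpolation=cv2.INTER_CUBIC)
o=np.array([int(e[0][0])-42,int(e[0][1])-42])
tiles=[t(0).copy(),t(0).copy()]
for a,col in((-108,(255,0,0)),(-122,(0,0,255))):
    uv=((w2px(d,bail(np.radians(a)),d)-o+.5)*400/84).astype(np.int32);cv2.polylines(tiles[1],[uv],False,col,1)
cv2.imwrite("pics/ov.png",np.hstack(tiles)[:,:,::-1])
E
```

```text
block [542.9 154.9] [101.1 101. ] 8.6
bore ((317.1290283203125, 243.61289978027344), 39.40705490112305) [[0.5427, 0.1553, 0.11], [0.5683, 0.1554, 0.11]]
stand [495.4 380.9] [91.4 91.5] 88.9
handle [0.496  0.3807 0.141 ] [0.025  0.0164 0.0258] [np.float64(6.4), np.float64(9.0)]
```

View pics/ov.png

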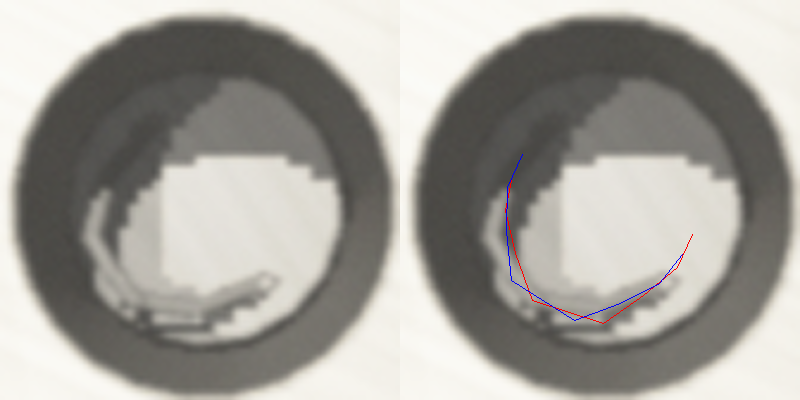

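The bail's top bar runs from (130,290) to (200,308) in the left tile, centre (165,299), with symmetric legs. It therefore leans toward about -108.5°, with the bar about 16.8 mm from the bore axis. That fits the given 18 mm plus play. The stand centre is (0.4954, 0.3808). Now I grip the tool.

```bash
python3 - <<'E'
from workcell import robot, hand, vision, inverse_kinematics
from util import *
q=down(np.radians(97.3)); c=[.4956,.3808]
robot.line_to([.52,.2,.26],vel=.3)
robot.movep(c+[.26],q)
print(robot.get_state()["joint_pos"].round(2))
robot.line_to(c+[.125],vel=.12,stop_force=15)
s=robot.get_state();print(s["t"],s["eef_pos"].round(4),s["ft_force"].round(2))
hand.move_gripper(0.0,60)
s=robot.get_state();print(s["eef_pos"].round(4),s["ft_force"].round(2),s["ft_torque"].round(2),s["width"],s["gripper_force"])
print(robot.line_to(c+[.145],vel=.05,stop_force=10))
s=robot.get_state();print(s["eef_pos"].round(4),s["ft_force"].round(2))
robot.line_to(c+[.29],vel=.2)
s=robot.get_state();print(s["t"],s["eef_pos"].round(4),s["ft_force"].round(2),s["width"])
d=vision.snapshot("scene"); u=w2px(d,[[.4956,.3808,.18]])[0].astype(int);print(u)
x,y=u;cv2.imwrite("pics/held.png",cv2.resize(d["color"][max(0,y-80):y+80,x-80:x+80],(600,600),interpolation=cv2.INTER_CUBIC)[:,:,::-1])
for yaw in(-18.5,161.5):
    k=inverse_kinematics([.543,.155,.25],down(np.radians(yaw)));print(yaw,None if k is None else k.round(2))
E
```

```text
[-0.44  0.41 -0.36  1.35  0.14  1.41  0.89]
12.8083 [0.496  0.3812 0.126 ] [ 1.23 -0.89 -0.68]
[0.4957 0.3809 0.1252] [ 0.55 -0.6   1.73] [-0.03  0.02 -0.01] 0.200969456506806 58.80284070968628
False
[0.4957 0.3809 0.1452] [ 0.75 -0.23 -2.4 ]
14.8583 [0.4952 0.3804 0.2884] [-0.07 -0.51 -1.04] 0.20342611877664554
[245 255]
-18.5 [-0.34  0.26  0.    1.55 -0.    1.33 -0.66]
161.5 [ 0.02  0.29 -0.44  1.53  0.13  1.35  2.39]
```

View pics/held.png

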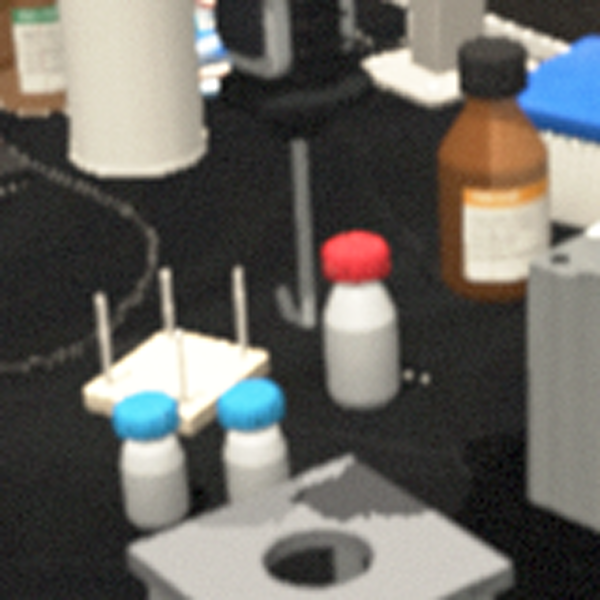

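The hook hangs in the jaws with its shank at (303,300), and the foot and lip point left and up at (285,290). I'll check that by projection, then carry the hook over the bore.

```bash
python3 - <<'E'
from workcell import robot, hand, vision, inverse_kinematics
from util import *
d=vision.snapshot("scene");s=robot.get_state();o=np.array([s["eef_pos"][0],s["eef_pos"][1],s["eef_pos"][2]-.1142])
for a in(7.3,187.3):
    e=np.array([np.cos(np.radians(a)),np.sin(np.radians(a)),0])
    print(a,"base,lip,shanktop",w2px(d,[o,o+e*.0115+[0,0,.01],o+[0,0,.06]]).round(1).tolist())
print("seen base 246.3,260.9 lip 241,252.3, shank top 244.5,212.3", toR(s["ee_rot"]).round(4).tolist())
B=np.array([.5428,.1552]);u=np.array([np.cos(np.radians(-108.5)),np.sin(np.radians(-108.5))]);v=np.array([-u[1],u[0]])
P=B+u*(-1.5e-3)-v*(-.0005)*0
robot.line_to([.515,.30,.36],vel=.25)
robot.movep([P[0],P[1],.36],down(np.radians(-18.5))); robot.dwell(.3)
s=robot.get_state();print(s["t"],s["eef_pos"].round(4),P,s["joint_pos"].round(2),s["ft_force"].round(2))
dw=vision.snapshot("wrist")
sc=vision.snapshot("scene");x,y=w2px(sc,[[*P,.2]])[0].astype(int);print(x,y)
np.savez("sc2.npz",**sc)
cv2.imwrite("pics/over.png",np.hstack([cv2.resize(sc["color"][y-70:y+80,x-75:x+75],(400,400),interpolation=cv2.INTER_CUBIC),cv2.resize(dw["color"],(400,300))[:, :, :] if 0 else cv2.copyMakeBorder(cv2.resize(dw["color"],(400,300)),0,100,0,0,cv2.BORDER_CONSTANT)])[:,:,::-1])
E
```

```text
7.3 base,lip,shanktop [[246.7, 260.3], [239.6, 249.7], [244.2, 212.9]]
187.3 base,lip,shanktop [[246.7, 260.3], [253.2, 255.6], [244.2, 212.9]]
seen base 246.3,260.9 lip 241,252.3, shank top 244.5,212.3 [[-0.9919, -0.1271, -0.0026], [-0.127, 0.9919, -0.0021], [0.0029, -0.0017, -1.0]]
17.35 [0.5432 0.1568 0.36  ] [0.54327596 0.15662249] [-0.32  0.23 -0.02  1.34  0.    1.57 -0.66] [ 1.22  0.73 -1.58]
353 184
```

View pics/over.png

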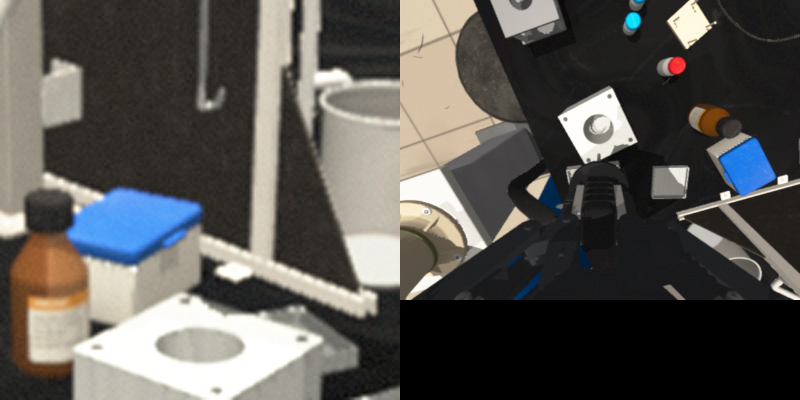

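The foot points to the lean side (lip to the right of the shank, over the bore), as needed. I descend into the bore inside the bail loop, slide the lip under the bar, then lift it a little.

```bash
cat > hk.py <<'E'
from util import *
from workcell import robot
B=np.array([.5428,.1552]);a=np.radians(-108.5);u=np.array([np.cos(a),np.sin(a)]);v=np.array([-u[1],u[0]])
DZ=.1142
def go(su,z,vel,sf=None,lat=-.0005,C=B):
    """shank at su along u, hook underside at height z"""
    p=C+u*su+v*lat; hit=robot.line_to([p[0],p[1],z+DZ],vel=vel,stop_force=sf)
    s=robot.get_state();e=s["eef_pos"]
    print(f"t={s['t']:.2f} hit={hit} u={(e[:2]-C)@u*1e3:.1f}/{su*1e3:.1f} lat={(e[:2]-C)@v*1e3:.1f} z={(e[2]-DZ)*1e3:.1f}/{z*1e3:.1f} F={s['ft_force'].round(2)}")
    return hit
E
python3 - <<'E'
from hk import *
go(-.0015,.13,.2)
h=go(-.0015,.0555,.05,5)
if not h:
    h=go(.0102,.0555,.012,4)
E
```

```text
t=18.18 hit=False u=-1.8/-1.5 lat=-0.0 z=131.2/130.0 F=[ 0.25  0.08 -0.3 ]
t=19.82 hit=False u=-1.6/-1.5 lat=-0.3 z=55.9/55.5 F=[-0.26  0.22 -1.17]
t=20.94 hit=False u=10.1/10.2 lat=-0.5 z=55.5/55.5 F=[ 0.5  -0.14 -1.81]
```

```bash
python3 - <<'E'
from hk import *
for su,z in((.0102,.0635),(.0069,.0675),(.0035,.0695),(.0004,.0709),(-.0065,.072)):
    if go(su,z,.02,6): break
else:
    go(-.0065,.078,.01,4)
    go(-.0065,.085,.01,15)
E
```

```text
t=21.49 hit=False u=10.2/10.2 lat=-0.5 z=63.6/63.5 F=[ 0.53  0.26 -1.34]
t=21.90 hit=False u=6.7/6.9 lat=-0.5 z=67.6/67.5 F=[-0.18  0.22 -2.05]
t=22.25 hit=False u=3.3/3.5 lat=-0.5 z=69.6/69.5 F=[-0.05  0.43 -1.24]
t=22.57 hit=False u=0.2/0.4 lat=-0.5 z=70.9/70.9 F=[ 0.37  0.69 -1.37]
t=23.07 hit=False u=-6.6/-6.5 lat=-0.5 z=72.0/72.0 F=[-0.02 -0.7  -0.8 ]
t=23.44 hit=True u=-5.9/-6.5 lat=-1.1 z=73.5/78.0 F=[-0.42 -0.19 -1.77]
t=24.82 hit=False u=-6.5/-6.5 lat=-0.5 z=85.1/85.0 F=[ 0.69  0.31 -5.02]
```

The catch came at exactly the predicted height, 73.5 mm. Now I draw the canister out.

```bash
python3 - <<'E'
from hk import *
from workcell import vision
for z in(.10,.115,.13,.145,.16,.175,.19,.207):
    if go(-.0065,z,.03,14): break
robot.dwell(.4)
s=robot.get_state();print(s["t"],s["ft_force"].round(2))
d=vision.snapshot("scene");x,y=w2px(d,[[*B,.15]])[0].astype(int)
cv2.imwrite("pics/out.png",cv2.resize(d["color"][y-75:y+75,x-100:x+100],(640,480),interpolation=cv2.INTER_CUBIC)[:,:,::-1])
E
```

```text
t=25.47 hit=False u=-6.6/-6.5 lat=-0.5 z=100.2/100.0 F=[-0.39 -0.66 -2.68]
t=26.12 hit=False u=-6.5/-6.5 lat=-0.5 z=115.0/115.0 F=[ 0.02  0.6  -2.93]
t=26.77 hit=False u=-6.5/-6.5 lat=-0.5 z=130.0/130.0 F=[-0.21  1.03 -2.57]
t=27.42 hit=False u=-6.5/-6.5 lat=-0.5 z=145.0/145.0 F=[ 0.14 -0.02 -2.03]
t=28.07 hit=False u=-6.5/-6.5 lat=-0.5 z=160.0/160.0 F=[ 0.33 -1.08 -2.39]
t=28.72 hit=False u=-6.5/-6.5 lat=-0.5 z=175.0/175.0 F=[ 0.84 -0.15 -2.14]
t=29.37 hit=False u=-6.5/-6.5 lat=-0.5 z=190.0/190.0 F=[-1.28 -0.21 -2.31]
t=30.08 hit=False u=-6.5/-6.5 lat=-0.5 z=206.9/207.0 F=[ 0.07 -0.3  -2.87]
30.4833 [ 0.27  1.   -2.45]
```

View pics/out.png

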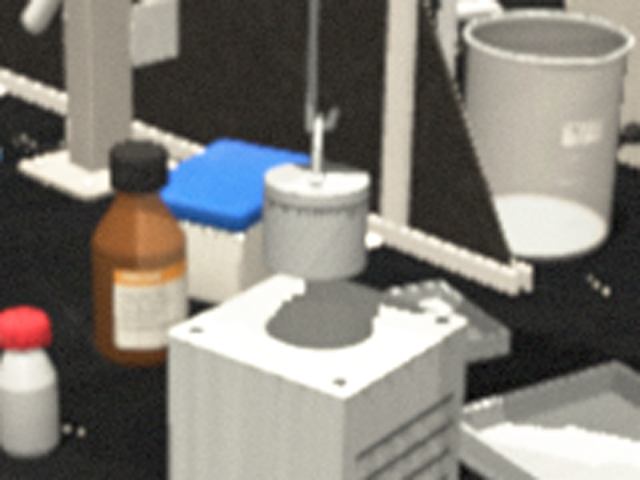

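The picture shows the canister hanging upright by its bail, clear of the block. I move it over the tray and lower it.

```bash
python3 - <<'E'
from hk import *
C=np.array([.485,.008])
g=lambda su,z,vel,sf=None:go(su,z,vel,sf,0.,C)
g(-.0055,.207,.07); robot.dwell(.5)
g(-.0055,.082,.07,10); robot.dwell(.4)
s0=robot.get_state()["ft_force"][2]
g(-.0055,.070,.02); 
g(-.0055,.0645,.01,6)
robot.dwell(.2);print(s0,[ (robot.dwell(.05),robot.get_state()["ft_force"][2].round(2))[1] for _ in range(4)])
E
```

```text
t=32.96 hit=False u=-5.8/-5.5 lat=-0.1 z=207.0/207.0 F=[-1.25 -0.21 -2.21]
t=35.39 hit=False u=-5.6/-5.5 lat=0.2 z=82.4/82.0 F=[-0.86  0.75 -3.21]
t=36.54 hit=False u=-5.5/-5.5 lat=0.0 z=70.0/70.0 F=[ 0.83 -0.24 -3.28]
t=37.24 hit=False u=-5.5/-5.5 lat=0.1 z=64.6/64.5 F=[-0.58 -0.22 -1.03]
-2.7182214272501413 [np.float64(-1.14), np.float64(-1.17), np.float64(-0.83), np.float64(-1.09)]
```

```bash
python3 - <<'E'
from hk import *
C=np.array([.485,.008])
g=lambda su,z,vel,sf=None:go(su,z,vel,sf,0.,C)
for su,z,vel in((-.002,.0628,.02),(.0035,.0615,.02),(.009,.0575,.02),(.0105,.053,.02),(.0105,.0485,.02),(-.0025,.0485,.02)):
    if g(su,z,vel,5): print("HIT");break
else:
    if not g(-.0025,.060,.02,4): 
        if not g(-.0025,.075,.03,4): g(-.0025,.16,.12,5)
E
```

```text
t=37.98 hit=False u=-1.8/-2.0 lat=-0.0 z=62.7/62.8 F=[-0.13 -0.71 -1.93]
t=38.42 hit=False u=3.7/3.5 lat=0.0 z=61.5/61.5 F=[ 0.41  0.58 -1.14]
t=38.91 hit=False u=9.1/9.0 lat=-0.0 z=57.4/57.5 F=[-0.49  0.14 -1.08]
t=39.29 hit=False u=10.6/10.5 lat=-0.1 z=52.8/53.0 F=[-0.72  0.69 -0.4 ]
t=39.67 hit=False u=10.6/10.5 lat=-0.1 z=48.3/48.5 F=[-1.08 -0.8  -1.63]
t=40.47 hit=False u=-2.4/-2.5 lat=-0.0 z=48.5/48.5 F=[-0.61 -0.79 -1.32]
t=41.19 hit=False u=-2.5/-2.5 lat=-0.0 z=60.0/60.0 F=[ 0.55 -0.28 -0.78]
t=41.84 hit=False u=-2.5/-2.5 lat=-0.0 z=75.0/75.0 F=[ 0.39  0.35 -0.53]
t=42.70 hit=False u=-2.4/-2.5 lat=-0.4 z=159.1/160.0 F=[-1.36 -0.03 -1.07]
```

```bash
python3 - <<'E'
from workcell import robot, hand, vision
from util import *
c=[.4957,.3809];q=down(np.radians(97.3))
robot.line_to([.50,.10,.30],vel=.25)
robot.movep(c+[.28],q);robot.dwell(.2)
# check the canister in the tray: bright/dark change in the top view
d=vision.snapshot("top");d0=np.load("top0.npz")["color"]
P=w2px(d,[[.485,.008,.045]])[0];x,y=P.astype(int)
df=(cv2.absdiff(d["color"],d0).max(2)[y-35:y+35,x-35:x+35]>40).astype(np.uint8)
n,lab,st,ce=cv2.connectedComponentsWithStats(df);k=1+st[1:,4].argmax() if n>1 else 0
print("tray diff",st[k],px2w(d,ce[k]+[x-35,y-35],.045).round(4))
print("diff over bore",cv2.absdiff(d["color"],d0).max(2)[245:267,308:328].mean())
cv2.imwrite("pics/top1.png",d["color"][:,:,::-1])
s=robot.get_state();print(s["t"],s["eef_pos"].round(4),s["ft_force"].round(2))
hit=robot.line_to(c+[.165],vel=.12,stop_force=8);print(hit)
if not hit:
    print(robot.line_to(c+[.1262],vel=.03,stop_force=6))
s=robot.get_state();print(s["t"],s["eef_pos"].round(4),s["ft_force"].round(2))
E
```

```text
tray diff [  3  22  45  46 948] [[0.4578 0.0339 0.045 ]]
diff over bore 64.32045454545455
44.8083 [0.4961 0.3802 0.2802] [-0.76 -0.29 -0.64]
False
False
47.3583 [0.4958 0.381  0.1265] [ 0.26 -0.43 -1.31]
```

```bash
python3 - <<'E'
from workcell import robot, hand, vision
from util import *
c=[.4957,.3809]
hand.move_gripper(1.0);robot.dwell(.3)
s=robot.get_state();print(s["t"],s["width"],s["ft_force"].round(2))
robot.line_to(c+[.30],vel=.15,stop_force=8)
s=robot.get_state();print(s["t"],s["eef_pos"].round(3));robot.dwell(.3)
sc=vision.snapshot("scene")
# handle still where it was: compare with the first scene image
d0=np.load("scene0.npz")["color"]
x0,y0,x1,y1=225,280,275,370
print("stand roi diff",cv2.absdiff(sc["color"],d0)[y0:y1,x0:x1].mean(), "moved >40:",(cv2.absdiff(sc["color"],d0)[y0:y1,x0:x1].max(2)>40).mean())
# canister as seen in scene: Canny/hough template by projected outline
def cyl(C,zb,r=.024,h=.042):
    t=np.linspace(0,2*np.pi,60);p=np.c_[C[0]+r*np.cos(t),C[1]+r*np.sin(t)]
    return cv2.convexHull(np.vstack([w2px(sc,np.c_[p,np.full(60,z)]) for z in(zb,zb+h)]).astype(np.float32))
m=np.zeros((480,640),np.uint8);cv2.fillConvexPoly(m,cyl((.485,.008),.003).astype(np.int32),255)
df=(cv2.absdiff(sc["color"],d0).max(2)>30).astype(np.uint8);df[:, :396]=0;df[:240]=0;df[320:]=0;df[:,500:]=0
n,lab,st,ce=cv2.connectedComponentsWithStats(df);k=1+st[1:,4].argmax()
print("pred bbox",cv2.boundingRect(cyl((.485,.008),.003)),"pred centroid",cv2.mean(np.argwhere(m)[:,::-1].astype(float))[0],"diff",st[k],ce[k].round(1))
print("IoU-ish: diff inside predicted",df[m>0].mean())
cv2.imwrite("pics/sc_end.png",sc["color"][:,:,::-1])
np.save("sc_end.npy",sc["color"])
E
```

```text
48.325 1.0011460690037277 [-0.79  0.49 -0.17]
49.6333 [0.495 0.381 0.299]
stand roi diff 7.123111111111111 moved >40: 0.021777777777777778
pred bbox (423, 256, 33, 37) pred centroid 356.2423664122137 diff [ 411  251   76   63 1728] [439.7 286.9]
IoU-ish: diff inside predicted 0.7633587786259542
```

```bash
python3 - <<'E'
from workcell import vision
from util import *
d=vision.snapshot("top");g=cv2.cvtColor(d["color"],cv2.COLOR_RGB2GRAY)
P=w2px(d,[[.485,.008,.045],[.4957,.3809,.141]]);x,y=P[0].astype(int);print(P.round(1))
up=cv2.resize(g[y-32:y+32,x-32:x+32],None,fx=4,fy=4,interpolation=cv2.INTER_CUBIC)
h=cv2.HoughCircles(up,cv2.HOUGH_GRADIENT,1,20,param1=80,param2=12,minRadius=40,maxRadius=52)
for c in h[0][:4]: print(c, px2w(d,[c[0]/4+x-32,c[1]/4+y-32],.045).round(4))
for r in cv2.resize(g[y-24:y+24,x-24:x+24],(32,20),interpolation=cv2.INTER_AREA): print("".join(" .:-=+*#%@"[int(p)*9//255] for p in r))
d0=np.load("top0.npz")["color"]
print("stand diff",(cv2.absdiff(d["color"],d0).max(2)[250:305,175:240]>40).mean())
E
```

```text
[[386.2 286.5]
 [198.5 275.5]]
[123.5 132.5  46.8] [[0.4835 0.0109 0.045 ]]
[77.5 79.5 48.1] [[0.5105 0.0352 0.045 ]]
[ 55.5 176.5  49.2] [[0.4599 0.0461 0.045 ]]
[83.5 44.5 49.2] [[0.5289 0.0323 0.045 ]]
.=#%%%%%%%%%%%%%%%%%%%%%####***+
:+#%%%%%%%%%%%%%%%%%%%%%%%%%%%%#
-*#%%%%%%%%%%%%%%%%%%%%%%%%%%%%%
+#%%%%%%%%%%%%%%%%%%%%%%%%%%%%%%
*#%%%%%%%#########%%%%%%%%%%%%%%
*#%%%%%%####*****++*#%%%%%%%%%%%
#%%%%%%#***#%%%%%%#***%%%%%%%%%%
##%%%%#*+#%%%%%%%%%%#**%%%%%%%%%
++#%%%*+#%%%%%%%%%%###*#%%%%%%%%
=++*##++%%%%%%%%%%%%##**%%%%%%%%
=+++++=+%%%%%%%%%%%%##**%%%%%%%%
+++++==+#%%%%%%%%%%%##*#%%%%%%%%
++++++==*%%%%%%%##%%%#%%%%%%%%%%
+++++++==*#%%%#####%%%%%%%%%%%%%
++++++++==+*#%%%%%%%%%%%%%%%%%%%
+++++++++++++*#%%%%%%%%%%%%%%%%%
===++++++++++++*%%%%%%%%%%%%%%%%
----==++++++++++*#%%%%%%%%%%%%%%
-------==+++++++++*#%%%%%%%%%%%%
---------==++++++++*#%%%%%%%%%%#
stand diff 0.4016783216783217
```

The round lid is visible in the tray at (0.484, 0.011) with the right radius, and the stand looks unchanged in the scene view. I hand in.

```bash
python3 - <<'E'
from workcell import robot
print(robot.finish_job())
E
```

```text
the job is handed in; nothing more can be done
None
```

The job is handed in: the canister stands in the larger tray and the hook tool hangs back in its stand, with about 50 s of the 72 s used; no verdict was returned.

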